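Push a cast cover into the locating corner

ROBOT

A 6-joint arm with a two-finger parallel gripper is mounted at the origin on the work surface. World frame = base frame: x ahead of the robot, y to its left, z up, the work surface at z = 0. Lengths are in mm, angles in rad, forces in N, time in s.
With the tool pointing down it reaches from about 275 to 1000 mm from the base axis. Payload 8.4 kg.
Tool frame: the origin (TCP) lies at the very end of the fingers, on their centre line; the grasp point (between the pads) lies 19 mm behind it; z points along the fingers, y is the direction in which the jaws open and shut (so a half turn about z gives the same grasp; the last joint's range is limited). The gripper opens to 85 mm and grips with 20 to 120 N. Pads are 22 mm wide; open, the fingers measure 114 mm over their backs; the gripper's body (76 mm by 85 mm) begins 54 mm behind the grasp point. The pads swing forward as they close: fully open they stand 13 mm farther back than shut.
Start: joints at [-1.277, 0.353, 1.633, -0, 1.155, -0.002], TCP at [182.189, -597.859, 231.281] pointing down, gripper open.
Joint ranges: [-2.63, 2.63], [-0.92, 2.1], [0.06, 2.66], [-1.3, 4.44], [0, 2.69], [-3.02, 3.02]. Speed limits (rad/s): [2.22, 2.22, 2.79, 3.14, 3.14, 3.14].

INTERFACE

Orientations are given as [roll, pitch, yaw] about the fixed x, y, z axes, in that order (R = Rz(yaw) Ry(pitch) Rx(roll)).
In Python, from rig import r gives the robot as it stands.
- The arm moves only by the tool move_arm, never from a script. Its argument "increments" is a list of rows, each an object of numbers: "tx", "ty", "tz": the shift along the tool's x, y, z in cm; "rx", "ry", "rz": the turn, a rotation vector about the tool's x, y, z in degrees; "gripper": the gripper's target within -1 to 1 (fully open at 1, half-way at 0, shut at -1). A call has 1 to 12 rows; each row shifts and turns the commanded pose from where the row before left it, along the tool's axes as they then stand; what a row does not reach is not made up. A row lasts 1/10 s, in which the tool goes at most 50 mm and 8.59 degrees, less where a joint would pass 70% of its speed; a pose out of reach is approached as far as the arm can. A call is refused whole if a number of a shift passes 5 or a number of a turn 8.59, either way. A call with a gripper value outside its range is refused whole. The fingers move at their own pace and stop on an object; "squeeze" is the grip in N (left out, the last holds). Time passes only in rows, so rows that do not move let the fingers close. It gives the time, the measured TCP pose, the force and the opening at its end, in the units of the state.
- r.sense(): the state, without advancing time (a new reading comes with each control period).
- r.grab_frame(name): name is "scene" or "top"; returns (picture, depth): 384x512x3 uint8, red, green, blue; 384x512 float32, mm along the optical axis (not along the pixel's ray), 0 where there is no reading.
- r.camera_model(name): a dict with "fx", "fy", "cx", "cy" (pixels), "k1" (the pictures are not rectified: a ray, as slopes to the right and down, at radius r is drawn at 1 + k1 r^2 times it, then the intrinsics apply), "R" (3x3) and "t" (3): a world point X has camera coordinates R X + t. Camera axes: x right, y down, z forward; pixel columns grow to the right and rows downward; lengths in mm; the calibration is good to about 2 mm. A picture is of the moment at which its call begins. camera_model takes no time and is no camera call.
- r.sign_off(): hands the job in, once; it reports no verdict.
Trained networks look in the newest picture that a camera, given by its name, has taken for a name from the list of things; names that differ only in an ending like _2 or _b are one class to them, and where a whole thing is asked for, a point or a joint stands for the part that bears it (a point fixed in the world has none). Each returns a list of dicts, best first, with "confidence" (0 to 1); they miss things now and then, are a little off and sometimes report something else, mostly with a low value. They report only what shows in the picture. A call takes as long as a camera call. They do not tell look-alikes from the thing itself.
- r.cut_out(query, camera): "mask" (384x512 bool, what is visible of it) and "bbox" ([left, top, right, bottom] in pixels, round what is visible of it).
- r.place_of(query, camera): "location" ([row, column] in pixels: a listed point, or the origin of a listed thing).
The state is a dict: "clock": time; "qpos": joint angles; "qvel": joint speeds; "joint_efforts": joint torques, N m; "eef_pos": TCP position; "tcp_rot": TCP orientation; "contact_force": force on the tool from outside, world axes, zero at the start; "wrist_torque": the same for the moment, N m; "opening": opening from 0.0 (shut) to 1.0 (fully open).
Only numpy, scipy, OpenCV 4.12 (cv2) and the standard library are available. Lean on these libraries where they do the work, as an engineer would, in place of code of your own. Each camera call takes 0.05 s, during which the arm holds its last target. There are 200 camera calls.

TASK

Push the black cast cover along the bench into the locating corner: its long side flat against the aluminium rail and its end up against the steel stop block, with no gap at either. Push it only by its sides with the fingers, never take hold of it on top or lift it, leave the other things where they are, and finish clear of it.

Things in the scene. Friction and masses are not known exactly. Their poses are not given: they have to be found in the camera images.
- cover: Loose black cast cover, 0.4 to 0.85 kg, flat on the bench, turned up to 0.45 rad from the rail. Origin: centre of its underside, z up. Flange 100 mm along x, 150 mm along y, 14 mm thick, straight vertical edges; on it a ribbed dome 96 x 142 mm up to 40 mm, a pad to 46 mm, a round boss to 48 mm, three studs to 60 mm. Either long side may go against the rail.
- rail: Fixed straight aluminium bar on the bench beyond the cover as seen from the robot, 25 mm along its x, 480 mm along its y, 30 mm high. Origin: centre of its underside. Its x points away from the robot, across the bar; the cover goes against the face at its x = -12.5 mm. It lies turned by up to 0.2 rad.
- stop: Fixed steel block, 90 mm along its x, 40 mm along its y, 30 mm high, two bolt heads on top to 36 mm. Origin: centre of its underside. Axes parallel to the rail's. It abuts the robot's side of the rail, 210 mm from the rail's middle, at either its left or its right end; the cover's end goes against its face towards the rail's middle, 20 mm from its origin along y.
- hub: Bystander: loose turned steel hub, 56 mm across, 40 mm tall, standing beside the rail near the end opposite the stop. Origin: centre of its underside.
- tin: Bystander: closed metal tin, 66 mm across, 110 mm tall, standing to the left, nearer to the robot. Origin: centre of its underside.
- bin: Bystander: open red plastic bin of bolts, 100 x 100 mm, 50 mm high, to the right, nearer to the robot. Origin: centre of its underside.
- wrench: Bystander: steel wrench, 180 mm long, lying beyond the rail. Origin: middle of its underside; it lies along its x.
Mind the look-alikes: they are no part of the job. Leave any turquoise look-alike of the stop alone.

How it is judged:
By the outcome, as a careful person would: the job done as asked, in the order asked, and still so for the second after the job is handed in, with the robot touching nothing.
It also fails if it takes over 45 s, if anything falls off the work surface, if the arm or the gripper's body presses on something with over 40 N, if the wrist force passes 120 N, or if a joint passes its speed limit or range.

## Working session

There is one attempt and no reset: what is moved stays moved. The work goes in short steps, Python scripts to look and compute and a tool call to move; the robot and the scene stay as the last step left them, time stands still between calls to the robot, and variables do not carry over. Pictures are saved under pics/ and viewed, about 8 in all and at most 12, crops included, and the job is handed in when it is done.

Besides the shell and the picture viewer there is one more tool, called after "Request:" in YAML: its name, and indented under it one key for each argument. move_arm: Moves the arm, as the interface text tells. Its arguments: {"type":"object","properties":{"increments":{"type":"array","items":{"type":"object","properties":{"tx":{"type":"number"},"ty":{"type":"number"},"tz":{"type":"number"},"rx":{"type":"number"},"ry":{"type":"number"},"rz":{"type":"number"},"gripper":{"type":"number"}}}},"squeeze":{"type":"number"}},"required":["increments"]}

```bash
mkdir -p pics; ls; python3 - <<'E'
from rig import r
import cv2,numpy as np
for n in("scene","top"):
    p,d=r.grab_frame(n); cv2.imwrite(f"pics/{n}0.png",p[:,:,::-1]); np.save(f"pics/{n}0.npy",d)
    m=r.camera_model(n); print(n,m)
for q in("cover","rail","stop","hub","tin","bin","wrench"):
    for c in("top","scene"):
        print(q,c,[(np.round(a["location"]),round(a["confidence"],2)) for a in r.place_of(q,c)][:4])
print(r.sense())
E
```

```text
pics
scene {'fx': 494.32301366007965, 'fy': 494.32301366007965, 'cx': 256.4473047853725, 'cy': 192.42896115988378, 'k1': -0.072478626039811, 'R': array([[-0.65801681,  0.75296189, -0.0078917 ],
       [ 0.64792998,  0.56082687, -0.51542213],
       [-0.38366734, -0.34426969, -0.85690008]]), 't': array([ 358.40998959, -350.50194646, 1681.42473286])}
top {'fx': 432.82316081706807, 'fy': 432.82316081706807, 'cx': 261.50586154982426, 'cy': 196.01733988356713, 'k1': -0.07209139911933363, 'R': array([[-0.0147416 , -0.99985975, -0.0079479 ],
       [-0.99718986,  0.01528522, -0.07333986],
       [ 0.07345106,  0.00684442, -0.99727534]]), 't': array([  31.4978151 ,  582.64796855, 1165.61607195])}
cover top [(array([219., 240.]), 0.58)]
cover scene [(array([204., 287.]), 0.88)]
rail top [(array([172., 257.]), 0.92), (array([264., 403.]), 0.7)]
rail scene [(array([226., 238.]), 0.7)]
stop top [(array([214., 366.]), 0.96), (array([200., 326.]), 0.62)]
stop scene [(array([163., 211.]), 0.69), (array([141., 188.]), 0.57)]
hub top [(array([181., 178.]), 0.61), (array([265., 402.]), 0.56)]
hub scen
[... 262 characters left out ...]
, 0.85)]
{'clock': 0.8, 'qpos': array([-1.27741432e+00,  3.52987615e-01,  1.63339742e+00, -1.05495362e-05,
        1.15517961e+00, -2.40521297e-03]), 'qvel': array([ 2.26219348e-04,  1.08602487e-04,  8.14161177e-05,  1.11969386e-03,
       -9.17453150e-05, -1.10233321e-03]), 'joint_efforts': array([ 7.81525432e-04, -6.05101061e+01, -3.42422354e+01, -1.32363760e-05,
        8.63734876e-04, -2.96105873e-05]), 'eef_pos': array([ 182.18018224, -597.87111825,  231.28981303]), 'tcp_rot': array([3.14156467e+00, 9.71888408e-06, 2.95791479e-01]), 'contact_force': array([-0.50242335,  0.75980302, -0.57926163]), 'wrist_torque': array([0.05769123, 0.00016215, 0.04196928]), 'opening': 1.0047397497881423}
```

```bash
python3 - <<'E'
import cv2
p=cv2.imread("pics/top0.png")[80:320,100:470]
cv2.imwrite("pics/top0c.png",cv2.resize(p,None,fx=2.1,fy=2.1,interpolation=cv2.INTER_CUBIC))
E
```

```text
(no output)
```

View pics/top0c.png

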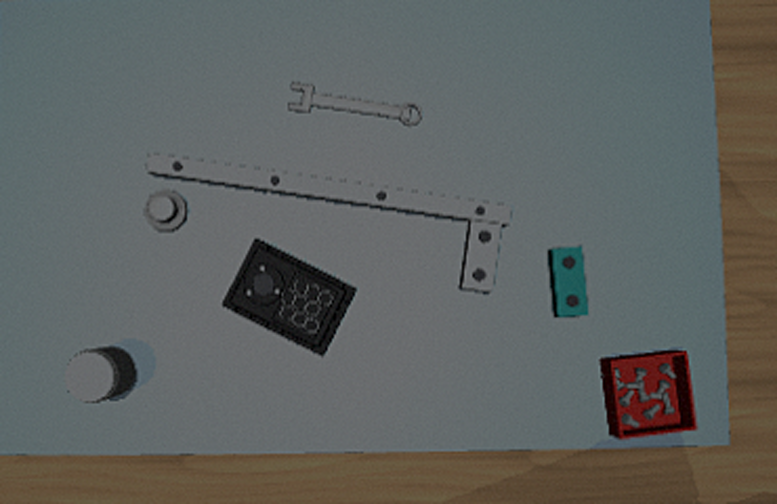

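View pics/scene0.png

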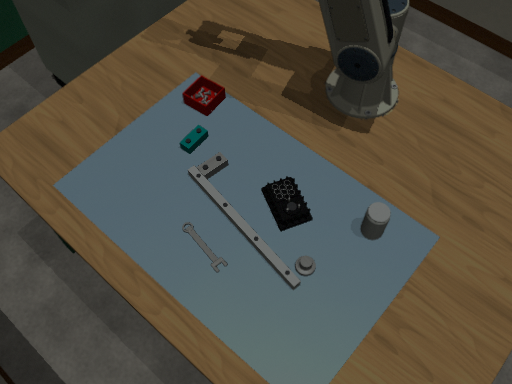

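The top picture shows the rail from crop px (148,163) to (510,215) with the grey stop at its right end (482,255). The turquoise look-alike sits apart at (568,282). The cover is at (290,297), turned clockwise, and the hub is at (165,210). The scene picture agrees. Next I measure from depth.

```bash
cat > h.py <<'E'
import numpy as np,cv2
from rig import r
def world(d,cam):
    m=r.camera_model(cam); v,u=np.mgrid[0:384,0:512]
    K=np.array([[m["fx"],0,m["cx"]],[0,m["fy"],m["cy"]],[0,0,1]])
    s=cv2.undistortPoints(np.stack([u,v],-1).reshape(-1,1,2).astype(float),K,np.array([m["k1"],0,0,0,0])).reshape(384,512,2)
    c=np.dstack([s[...,0]*d,s[...,1]*d,d])
    return (c-m["t"])@m["R"]
def rect(p):
    (c,s,a)=cv2.minAreaRect(p.astype(np.float32)); return np.round(c,1),np.round(s,1),round(a,2)
E
cat > meas.py <<'E'
from h import *
for cam in("top","scene"):
    p,d=r.grab_frame(cam); W=world(d,cam); z=W[...,2]; ok=d>0
    print(cam,"bench z",np.median(z[ok&(np.abs(W[...,0]-500)<200)&(np.abs(W[...,1])<300)]))
    for q in("cover","rail","stop","hub"):
        for o in r.cut_out(q,cam)[:2]:
            m=o["mask"]&ok; m2=m&(z>(7 if q=="cover" else 22))
            if m2.sum()<20: continue
            pts=W[m2]; print(q,round(o["confidence"],2),m.sum(),rect(pts[:,:2]),"z",np.percentile(pts[:,2],[5,50,95]).round(1))
            if q=="rail":
                # near-edge line in the top surface
                t=pts[pts[:,2]<36]; c=t[:,:2].mean(0); _,_,vt=np.linalg.svd(t[:,:2]-c); print("  axis",vt[0],"ang",np.arctan2(vt[0,1],vt[0,0]),"c",c)
E
python3 meas.py
```

```text
top bench z 0.6199121353461916
rail 0.59 1876 (array([654.9,  37.5]), array([481. ,  27.4]), 80.41) z [25.3 29.1 33. ]
  axis [0.16195481 0.98679818] ang 1.4081250330505928 c [654.31733007  35.95141531]
rail 0.21 515 (array([ 565.4, -160.9]), array([40.4, 88.2]), 80.5) z [25.4 29.3 35. ]
  axis [-0.98741749  0.15813507] ang 2.9827909845438647 c [ 564.94528419 -160.2639871 ]
stop 0.96 449 (array([ 529.4, -273.8]), array([85.9, 38. ]), 5.14) z [25.5 30.5 35.4]
stop 0.92 496 (array([ 565.2, -160.9]), array([40.5, 87.8]), 80.54) z [25.4 29.3 35. ]
scene bench z 1.634197195111418
cover 0.56 1740 (array([519.1,  92.2]), array([152.5, 101.7]), 61.64) z [12.  40.7 50.1]
cover 0.19 1612 (array([655. ,  39.3]), array([480.3,  35.1]), 80.64) z [13.3 29.4 34.2]
rail 0.56 1735 (array([658.5,  37.9]), array([481.8,  27.7]), 80.66) z [24.7 29.9 34.4]
  axis [-0.16013201 -0.98709561] ang -1.73162071861426 c [662.72823424  56.882267  ]
stop 0.91 437 (array([ 567. , -158.2]), array([43. , 90.8]), 79.6) z [23.9 29.9 36.5]
stop 0.85 431 (array([ 531.3, -275.1]), array([94.1, 45.2]), 4.46) z [24.9 31.  37.7]
hub 0.59 332 (array([635.7, 255.6]), array([32.8, 32.6]), 38.16) z [25.3 38.3 43.4]
```

Request:
move_arm:
  increments:
    - {"tx":2.6,"ty":-3.7,"gripper":0}
    - {"tx":2.6,"ty":-3.7}
    - {"tx":2.6,"ty":-3.7}
    - {"tx":2.6,"ty":-3.7}
    - {"tx":2.6,"ty":-3.7}
    - {"tx":2.6,"ty":-3.7}
    - {"tx":2.6,"ty":-3.7}
    - {"tx":2.6,"ty":-3.7}
    - {"tx":2.6,"ty":-3.7}
    - {"tx":2.6,"ty":-3.7}
    - {"tx":2.6,"ty":-3.7}
    - {"tx":2.6,"ty":-3.7}

```text
invalid input
```

Request:
move_arm:
  increments:
    - {"tx":2.9,"ty":-4.0}
    - {"tx":2.9,"ty":-4.0}
    - {"tx":2.9,"ty":-4.0}
    - {"tx":2.8,"ty":-4.2}
    - {"rz":6.6}
    - {"rz":6.6}
    - {"rz":6.6}
    - {"rz":6.6}
    - {}

```text
invalid input
```

Request:
move_arm:
  increments:
    - {"tx":2.6,"ty":-3.7,"tz":0,"rx":0,"ry":0,"rz":0,"gripper":0}
    - {"tx":2.6,"ty":-3.7,"tz":0,"rx":0,"ry":0,"rz":0,"gripper":0}

```text
clock: 1.5
eef_pos: [210.3, -511.4, 230.9]
tcp_rot: [-3.141, -0.0, 0.294]
contact_force: [0.9, 0.8, -0.1]
opening: 0.69
```

Request:
move_arm:
  increments:
    - {"tx":2.6,"ty":-3.8,"tz":0,"rx":0,"ry":0,"rz":0,"gripper":0}
    - {"tx":2.6,"ty":-3.8,"tz":0,"rx":0,"ry":0,"rz":0,"gripper":0}
    - {"tx":2.6,"ty":-3.8,"tz":0,"rx":0,"ry":0,"rz":0,"gripper":0}
    - {"tx":2.6,"ty":-3.8,"tz":0,"rx":0,"ry":0,"rz":0,"gripper":0}
    - {"tx":2.6,"ty":-3.8,"tz":0,"rx":0,"ry":0,"rz":0,"gripper":0}
    - {"tx":2.6,"ty":-3.8,"tz":0,"rx":0,"ry":0,"rz":0,"gripper":0}
    - {"tx":2.6,"ty":-3.8,"tz":0,"rx":0,"ry":0,"rz":0,"gripper":0}
    - {"tx":2.6,"ty":-3.8,"tz":0,"rx":0,"ry":0,"rz":0,"gripper":0}
    - {"tx":2.6,"ty":-3.8,"tz":0,"rx":0,"ry":0,"rz":0,"gripper":0}
    - {"tx":2.6,"ty":-3.8,"tz":0,"rx":0,"ry":0,"rz":0,"gripper":0}
    - {"tx":2.6,"ty":-3.8,"tz":0,"rx":0,"ry":0,"rz":0,"gripper":0}
    - {"tx":2.6,"ty":-3.8,"tz":0,"rx":0,"ry":0,"rz":0,"gripper":0}

```text
clock: 2.7
eef_pos: [376.2, 17.2, 231.7]
tcp_rot: [3.141, -0.001, 0.296]
contact_force: [1.2, -0.3, 0.1]
opening: 0.5
```

Request:
move_arm:
  increments:
    - {"tx":2.1,"ty":-2.5,"tz":0,"rx":0,"ry":0,"rz":0,"gripper":0}
    - {"tx":2.1,"ty":-2.5,"tz":0,"rx":0,"ry":0,"rz":0,"gripper":0}
    - {"tx":2.0,"ty":-2.5,"tz":0,"rx":0,"ry":0,"rz":6.6,"gripper":0}
    - {"tx":0,"ty":0,"tz":2,"rx":0,"ry":0,"rz":6.6,"gripper":0}
    - {"tx":0,"ty":0,"tz":3,"rx":0,"ry":0,"rz":6.6,"gripper":0}
    - {"tx":0,"ty":0,"tz":3,"rx":0,"ry":0,"rz":6.6,"gripper":0}
    - {"tx":0,"ty":0,"tz":0,"rx":0,"ry":0,"rz":0,"gripper":0}

```text
clock: 3.4
eef_pos: [410.9, 104.6, 148.6]
tcp_rot: [3.139, 0.005, -0.166]
contact_force: [-0.6, 0.6, 0.6]
opening: 0.504
```

Request:
move_arm:
  increments:
    - {"tx":0,"ty":0,"tz":3.5,"rx":0,"ry":0,"rz":0,"gripper":0}
    - {"tx":0,"ty":0,"tz":3.5,"rx":0,"ry":0,"rz":0,"gripper":0}
    - {"tx":0,"ty":0,"tz":3.5,"rx":0,"ry":0,"rz":0,"gripper":0}
    - {"tx":0,"ty":0,"tz":2.5,"rx":0,"ry":0,"rz":0,"gripper":0}
    - {"tx":0,"ty":0,"tz":1.4,"rx":0,"ry":0,"rz":0,"gripper":0}
    - {"tx":0,"ty":0,"tz":0,"rx":0,"ry":0,"rz":0,"gripper":0}
    - {"tx":1,"ty":0,"tz":0,"rx":0,"ry":0,"rz":0,"gripper":0}
    - {"tx":1,"ty":0,"tz":0,"rx":0,"ry":0,"rz":0,"gripper":0}
    - {"tx":1,"ty":0,"tz":0,"rx":0,"ry":0,"rz":0,"gripper":0}
    - {"tx":0.5,"ty":0,"tz":0,"rx":0,"ry":0,"rz":0,"gripper":0}

```text
clock: 4.4
eef_pos: [448.5, 99.0, 7.9]
tcp_rot: [3.141, 0.001, -0.166]
contact_force: [-7.2, 1.1, 4.2]
opening: 0.5
```

```bash
python3 - <<'E'
from rig import r
import cv2
p,d=r.grab_frame("scene"); cv2.imwrite("pics/s1.png",cv2.resize(p[100:300,170:430,::-1],None,fx=2.5,fy=2.5)); s=r.sense(); print(s["eef_pos"],s["contact_force"])
E
```

```text
[448.67189015  99.02391195   7.77549185] [-4.29149849  0.36398904  2.77171695]
```

View pics/s1.png

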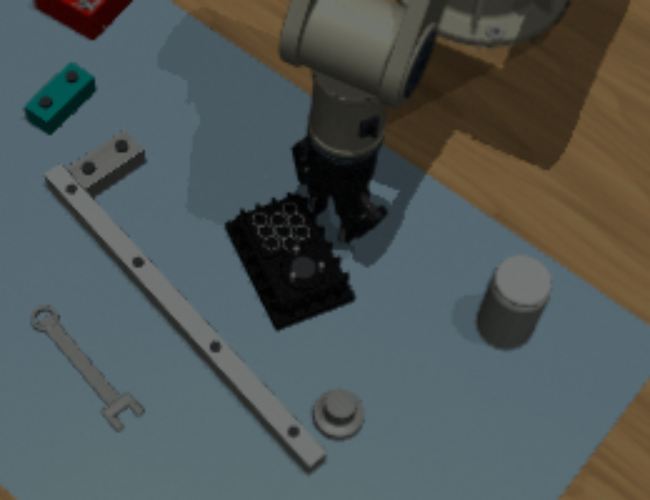

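Request:
move_arm:
  increments:
    - {"tx":-1,"ty":0,"tz":0,"rx":0,"ry":0,"rz":0,"gripper":0}
    - {"tx":-1,"ty":0,"tz":0,"rx":0,"ry":0,"rz":0,"gripper":0}
    - {"tx":0,"ty":0,"tz":0,"rx":0,"ry":0,"rz":0,"gripper":0}
    - {"tx":0,"ty":0,"tz":0,"rx":0,"ry":0,"rz":0,"gripper":0}

```text
clock: 4.85
eef_pos: [427.8, 102.8, 7.4]
tcp_rot: [-3.141, -0.0, -0.164]
contact_force: [-0.2, 0.5, 0.3]
opening: 0.499
```

Request:
move_arm:
  increments:
    - {"tx":0,"ty":0,"tz":0.4,"rx":0,"ry":0,"rz":0,"gripper":0}
    - {"tx":0,"ty":0,"tz":0,"rx":0,"ry":0,"rz":0,"gripper":0}

```text
clock: 5.05
eef_pos: [428.3, 102.6, 3.0]
tcp_rot: [-3.142, -0.0, -0.165]
contact_force: [-0.4, 0.1, -0.4]
opening: 0.497
```

Request:
move_arm:
  increments:
    - {"tx":0,"ty":0,"tz":0.2,"rx":0,"ry":0,"rz":0,"gripper":0}
    - {"tx":1,"ty":0,"tz":0,"rx":0,"ry":0,"rz":0,"gripper":0}
    - {"tx":1,"ty":0,"tz":0,"rx":0,"ry":0,"rz":0,"gripper":0}
    - {"tx":1,"ty":0,"tz":0,"rx":0,"ry":0,"rz":0,"gripper":0}
    - {"tx":1,"ty":0,"tz":0,"rx":0,"ry":0,"rz":0,"gripper":0}
    - {"tx":1,"ty":0,"tz":0,"rx":0,"ry":0,"rz":0,"gripper":0}
    - {"tx":1,"ty":0,"tz":0,"rx":0,"ry":0,"rz":0,"gripper":0}

```text
clock: 5.75
eef_pos: [486.2, 92.0, 0.9]
tcp_rot: [3.14, 0.004, -0.166]
contact_force: [-6.6, -1.0, 4.9]
opening: 0.5
```

```bash
cat > fr.py <<'E'
# pose of the cover in the rail frame
from h import *
import sys
C=np.array([655.5,37.5]);a=-0.1635;ex=np.array([np.cos(a),np.sin(a)]);ey=np.array([-ex[1],ex[0]])
s=r.sense(); e=s["eef_pos"][:2]-C; print("tcp rail",(e@ex).round(1),(e@ey).round(1),s["eef_pos"][2].round(1),s["contact_force"].round(1))
for cam in ("scene","top"):
    p,d=r.grab_frame(cam); W=world(d,cam); z=W[...,2]
    for o in r.cut_out("cover",cam)[:1]:
        m=o["mask"]&(d>0)&(z>7)&(z<60)
        q=(W[m][:,:2]-C)@np.c_[ex,ey]; print(cam,round(o["confidence"],2),m.sum(),rect(q))
    if len(sys.argv)>1: cv2.imwrite(f"pics/{cam}_{sys.argv[1]}.png",p[:,:,::-1])
E
python3 fr.py
```

```text
tcp rail -175.9 26.2 0.9 [-6.6 -1.   4.9]
top 0.63 1089 (array([-98.1,  39.8]), array([151.4,  79.2]), 87.54)
```

Request:
move_arm:
  increments:
    - {"tx":1,"ty":0,"tz":0,"rx":0,"ry":0,"rz":0,"gripper":0}
    - {"tx":1,"ty":0,"tz":0,"rx":0,"ry":0,"rz":0,"gripper":0}
    - {"tx":1,"ty":0,"tz":0,"rx":0,"ry":0,"rz":0,"gripper":0}
    - {"tx":0.5,"ty":0,"tz":0,"rx":0,"ry":0,"rz":0,"gripper":0}
    - {"tx":0.3,"ty":0,"tz":0,"rx":0,"ry":0,"rz":0,"gripper":0}
    - {"tx":0,"ty":0,"tz":0,"rx":0,"ry":0,"rz":0,"gripper":0}

```text
clock: 6.55
eef_pos: [525.1, 86.5, 1.2]
tcp_rot: [-3.142, -0.0, -0.165]
contact_force: [-2.0, -0.1, -1.4]
opening: 0.499
```

```bash
python3 fr.py a
```

```text
tcp rail -136.6 27.1 1.2 [-2.  -0.1 -1.4]
scene 0.72 1678 (array([-72.6,  46.3]), array([151.3, 101.3]), 89.72)
top 0.9 721 (array([-55.1,  45.2]), array([ 58. , 150.2]), 1.45)
```

View pics/top_a.png

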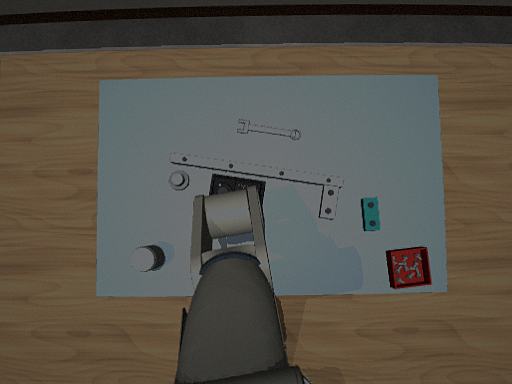

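The top view shows the cover (px 238,190) parallel to the rail with a small gap. The hub (178,180), stop (328,202) and other things are untouched. I'll close onto the rail.

Request:
move_arm:
  increments:
    - {"tx":0.3,"ty":0,"tz":0,"rx":0,"ry":0,"rz":0,"gripper":0}
    - {"tx":0.3,"ty":0,"tz":0,"rx":0,"ry":0,"rz":0,"gripper":0}
    - {"tx":0.2,"ty":0,"tz":0,"rx":0,"ry":0,"rz":0,"gripper":0}
    - {"tx":0,"ty":0,"tz":0,"rx":0,"ry":0,"rz":0,"gripper":0}

```text
clock: 7.15
eef_pos: [531.4, 85.2, 1.3]
tcp_rot: [3.141, 0.002, -0.165]
contact_force: [-5.9, 0.4, 3.8]
opening: 0.501
```

Request:
move_arm:
  increments:
    - {"tx":0.2,"ty":0,"tz":0,"rx":0,"ry":0,"rz":0,"gripper":0}
    - {"tx":0,"ty":0,"tz":0,"rx":0,"ry":0,"rz":0,"gripper":0}

```text
clock: 7.35
eef_pos: [533.0, 84.9, 1.3]
tcp_rot: [3.141, 0.003, -0.165]
contact_force: [-7.5, 1.1, 5.6]
opening: 0.5
```

Request:
move_arm:
  increments:
    - {"tx":0.2,"ty":0,"tz":0,"rx":0,"ry":0,"rz":0,"gripper":0}
    - {"tx":0,"ty":0,"tz":0,"rx":0,"ry":0,"rz":0,"gripper":0}

```text
clock: 7.55
eef_pos: [535.2, 84.5, 1.3]
tcp_rot: [3.141, 0.003, -0.165]
contact_force: [-7.2, 1.4, 3.9]
opening: 0.498
```

Request:
move_arm:
  increments:
    - {"tx":0.2,"ty":0,"tz":0,"rx":0,"ry":0,"rz":0,"gripper":0}
    - {"tx":0,"ty":0,"tz":0,"rx":0,"ry":0,"rz":0,"gripper":0}

```text
clock: 7.75
eef_pos: [537.1, 84.2, 1.3]
tcp_rot: [3.141, 0.003, -0.165]
contact_force: [-6.5, 1.5, 2.9]
opening: 0.496
```

Request:
move_arm:
  increments:
    - {"tx":0.2,"ty":0,"tz":0,"rx":0,"ry":0,"rz":0,"gripper":0}
    - {"tx":0,"ty":0,"tz":0,"rx":0,"ry":0,"rz":0,"gripper":0}

```text
clock: 7.95
eef_pos: [538.5, 83.9, 1.2]
tcp_rot: [3.141, 0.004, -0.165]
contact_force: [-8.3, 1.8, 7.7]
opening: 0.501
```

Request:
move_arm:
  increments:
    - {"tx":0.2,"ty":0,"tz":0,"rx":0,"ry":0,"rz":0,"gripper":0}
    - {"tx":0,"ty":0,"tz":0,"rx":0,"ry":0,"rz":0,"gripper":0}

```text
clock: 8.15
eef_pos: [538.5, 83.7, 1.0]
tcp_rot: [3.14, 0.007, -0.165]
contact_force: [-15.1, 4.5, 11.9]
opening: 0.502
```

Request:
move_arm:
  increments:
    - {"tx":-1.5,"ty":0,"tz":0,"rx":0,"ry":0,"rz":0,"gripper":0}
    - {"tx":-2.0,"ty":0,"tz":0,"rx":0,"ry":0,"rz":0,"gripper":0}
    - {"tx":0,"ty":0,"tz":-4,"rx":0,"ry":0,"rz":0,"gripper":0}
    - {"tx":0,"ty":0,"tz":-4,"rx":0,"ry":0,"rz":0,"gripper":0}
    - {"tx":0,"ty":0,"tz":-3,"rx":0,"ry":0,"rz":0,"gripper":0}
    - {"tx":2.4,"ty":-3,"tz":0,"rx":0,"ry":0,"rz":0,"gripper":0}
    - {"tx":2.4,"ty":-3,"tz":0,"rx":0,"ry":0,"rz":0,"gripper":0}
    - {"tx":2.4,"ty":-3,"tz":0,"rx":0,"ry":0,"rz":0,"gripper":0}
    - {"tx":2.0,"ty":-3,"tz":0,"rx":0,"ry":0,"rz":0,"gripper":0}
    - {"tx":0,"ty":0,"tz":0,"rx":0,"ry":0,"rz":-7.5,"gripper":0}
    - {"tx":0,"ty":0,"tz":0,"rx":0,"ry":0,"rz":-7.5,"gripper":0}
    - {"tx":0,"ty":0,"tz":0,"rx":0,"ry":0,"rz":-7.5,"gripper":0}

```text
clock: 9.35
eef_pos: [619.2, 193.0, 111.4]
tcp_rot: [-3.142, -0.001, 0.234]
contact_force: [-0.1, 0.9, 0.1]
opening: 0.503
```

Request:
move_arm:
  increments:
    - {"tx":0,"ty":0,"tz":0,"rx":0,"ry":0,"rz":-7.5,"gripper":0}
    - {"tx":0,"ty":0,"tz":0,"rx":0,"ry":0,"rz":-7.5,"gripper":0}
    - {"tx":0,"ty":0,"tz":0,"rx":0,"ry":0,"rz":-7.5,"gripper":0}
    - {"tx":0,"ty":0,"tz":0,"rx":0,"ry":0,"rz":-7.5,"gripper":0}
    - {"tx":0,"ty":0,"tz":0,"rx":0,"ry":0,"rz":-7.5,"gripper":0}
    - {"tx":0,"ty":0,"tz":0,"rx":0,"ry":0,"rz":-7.5,"gripper":0}
    - {"tx":0,"ty":0,"tz":0,"rx":0,"ry":0,"rz":-7.5,"gripper":0}
    - {"tx":0,"ty":0,"tz":0,"rx":0,"ry":0,"rz":-7.5,"gripper":0}
    - {"tx":0,"ty":0,"tz":0,"rx":0,"ry":0,"rz":0,"gripper":0}
    - {"tx":0,"ty":0,"tz":0,"rx":0,"ry":0,"rz":0,"gripper":0}

```text
clock: 10.35
eef_pos: [618.9, 192.7, 111.5]
tcp_rot: [3.141, -0.001, 1.271]
contact_force: [0.1, -0.1, 0.9]
opening: 0.496
```

```bash
python3 fr.py b; python3 - <<'E'
import cv2
p=cv2.imread("pics/scene_b.png")[100:300,170:430]
cv2.imwrite("pics/sb.png",cv2.resize(p,None,fx=2.5,fy=2.5))
E
```

```text
tcp rail -61.4 147.1 111.5 [ 0.1 -0.1  0.9]
scene 0.91 1288 (array([-59. ,  48.5]), array([102.2, 154.8]), 0.07)
top 0.81 1914 (array([-62. ,  44.2]), array([102.4, 150.3]), 0.26)
```

View pics/sb.png

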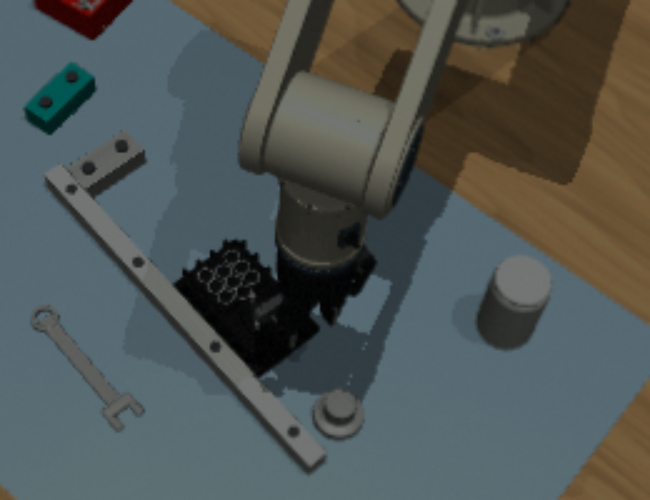

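Request:
move_arm:
  increments:
    - {"tx":0,"ty":0,"tz":0,"rx":0,"ry":0,"rz":-7.8,"gripper":0}
    - {"tx":0,"ty":-0.4,"tz":3,"rx":0,"ry":0,"rz":0,"gripper":0}
    - {"tx":0,"ty":0,"tz":3,"rx":0,"ry":0,"rz":0,"gripper":0}
    - {"tx":0,"ty":0,"tz":2.5,"rx":0,"ry":0,"rz":0,"gripper":0}
    - {"tx":0,"ty":0,"tz":1.5,"rx":0,"ry":0,"rz":0,"gripper":0}
    - {"tx":0,"ty":0,"tz":1.0,"rx":0,"ry":0,"rz":0,"gripper":0}
    - {"tx":0,"ty":0,"tz":0,"rx":0,"ry":0,"rz":0,"gripper":0}

```text
clock: 11.25
eef_pos: [614.1, 193.0, 0.3]
tcp_rot: [-3.14, 0.001, 1.411]
contact_force: [0.2, -0.0, 0.2]
opening: 0.5
```

Request:
move_arm:
  increments:
    - {"tx":-1,"ty":0,"tz":-0.1,"rx":0,"ry":0,"rz":0.2,"gripper":0}
    - {"tx":-1,"ty":0,"tz":0,"rx":0,"ry":0,"rz":0,"gripper":0}
    - {"tx":-1,"ty":0,"tz":0,"rx":0,"ry":0,"rz":0,"gripper":0}
    - {"tx":-1,"ty":0,"tz":0,"rx":0,"ry":0,"rz":0,"gripper":0}
    - {"tx":-1,"ty":0,"tz":0,"rx":0,"ry":0,"rz":0,"gripper":0}
    - {"tx":-1,"ty":0,"tz":0,"rx":0,"ry":0,"rz":0,"gripper":0}

```text
clock: 11.85
eef_pos: [605.8, 133.7, 3.6]
tcp_rot: [3.139, -0.002, 1.407]
contact_force: [1.4, 5.7, 2.1]
opening: 0.497
```

Request:
move_arm:
  increments:
    - {"tx":-1,"ty":0,"tz":0,"rx":0,"ry":0,"rz":0,"gripper":0}
    - {"tx":-1,"ty":0,"tz":0,"rx":0,"ry":0,"rz":0,"gripper":0}
    - {"tx":-1,"ty":0,"tz":0,"rx":0,"ry":0,"rz":0,"gripper":0}
    - {"tx":-1,"ty":0,"tz":0,"rx":0,"ry":0,"rz":0,"gripper":0}
    - {"tx":-1,"ty":0,"tz":0,"rx":0,"ry":0,"rz":0,"gripper":0}
    - {"tx":-1,"ty":0,"tz":0,"rx":0,"ry":0,"rz":0,"gripper":0}

```text
clock: 12.45
eef_pos: [596.0, 74.3, 3.6]
tcp_rot: [3.139, -0.001, 1.407]
contact_force: [0.0, 6.0, 2.6]
opening: 0.495
```

```bash
python3 fr.py c
```

```text
tcp rail -64.7 26.7 3.6 [0.  6.  2.6]
scene 0.9 820 (array([-50.4, -70.5]), array([119.5,  93.1]), 77.31)
top 0.59 1221 (array([-62.8, -62.3]), array([148.4,  99.7]), 89.62)
```

Request:
move_arm:
  increments:
    - {"tx":-1,"ty":0,"tz":0.1,"rx":0,"ry":0,"rz":0,"gripper":0}
    - {"tx":-1,"ty":0,"tz":0,"rx":0,"ry":0,"rz":0,"gripper":0}
    - {"tx":-1,"ty":0,"tz":0,"rx":0,"ry":0,"rz":0,"gripper":0}
    - {"tx":-1,"ty":0,"tz":0,"rx":0,"ry":0,"rz":0,"gripper":0}
    - {"tx":-0.5,"ty":0,"tz":0,"rx":0,"ry":0,"rz":0,"gripper":0}
    - {"tx":-0.3,"ty":0,"tz":0,"rx":0,"ry":0,"rz":0,"gripper":0}
    - {"tx":0,"ty":0,"tz":0,"rx":0,"ry":0,"rz":0,"gripper":0}

```text
clock: 13.35
eef_pos: [588.1, 27.8, 2.0]
tcp_rot: [3.14, -0.001, 1.407]
contact_force: [1.6, 3.6, 3.5]
opening: 0.502
```

Request:
move_arm:
  increments:
    - {"tx":-0.2,"ty":0,"tz":0,"rx":0,"ry":0,"rz":0,"gripper":0}
    - {"tx":-0.2,"ty":0,"tz":0,"rx":0,"ry":0,"rz":0,"gripper":0}
    - {"tx":0,"ty":0,"tz":0,"rx":0,"ry":0,"rz":0,"gripper":0}

```text
clock: 13.65
eef_pos: [587.5, 24.2, 1.9]
tcp_rot: [3.14, -0.001, 1.408]
contact_force: [0.7, 5.1, 5.0]
opening: 0.499
```

Request:
move_arm:
  increments:
    - {"tx":-0.2,"ty":0,"tz":0,"rx":0,"ry":0,"rz":0,"gripper":0}
    - {"tx":0,"ty":0,"tz":0,"rx":0,"ry":0,"rz":0,"gripper":0}

```text
clock: 13.85
eef_pos: [587.2, 22.3, 1.9]
tcp_rot: [3.14, -0.001, 1.408]
contact_force: [0.8, 5.5, 4.6]
opening: 0.497
```

Request:
move_arm:
  increments:
    - {"tx":-0.2,"ty":0,"tz":0,"rx":0,"ry":0,"rz":0,"gripper":0}
    - {"tx":-0.1,"ty":0,"tz":0,"rx":0,"ry":0,"rz":0,"gripper":0}
    - {"tx":0,"ty":0,"tz":0,"rx":0,"ry":0,"rz":0,"gripper":0}

```text
clock: 14.15
eef_pos: [586.7, 19.6, 2.0]
tcp_rot: [3.14, -0.002, 1.407]
contact_force: [0.5, 8.3, 4.6]
opening: 0.503
```

Request:
move_arm:
  increments:
    - {"tx":-0.2,"ty":0,"tz":0,"rx":0,"ry":0,"rz":0,"gripper":0}
    - {"tx":0,"ty":0,"tz":0,"rx":0,"ry":0,"rz":0,"gripper":0}

```text
clock: 14.35
eef_pos: [586.7, 19.4, 2.0]
tcp_rot: [3.14, -0.004, 1.407]
contact_force: [2.6, 20.6, 3.5]
opening: 0.501
```

Request:
move_arm:
  increments:
    - {"tx":-0.2,"ty":0,"tz":0,"rx":0,"ry":0,"rz":0,"gripper":0}
    - {"tx":0,"ty":0,"tz":0,"rx":0,"ry":0,"rz":0,"gripper":0}

```text
clock: 14.55
eef_pos: [586.7, 19.2, 2.0]
tcp_rot: [3.139, -0.006, 1.406]
contact_force: [3.1, 31.8, 2.8]
opening: 0.499
```

Request:
move_arm:
  increments:
    - {"tx":1,"ty":0,"tz":0,"rx":0,"ry":0,"rz":0,"gripper":0}
    - {"tx":2,"ty":0,"tz":0,"rx":0,"ry":0,"rz":0,"gripper":0}
    - {"tx":0,"ty":0,"tz":-4,"rx":0,"ry":0,"rz":0,"gripper":0}
    - {"tx":0,"ty":0,"tz":-4,"rx":0,"ry":0,"rz":0,"gripper":0}
    - {"tx":0,"ty":0,"tz":-4,"rx":0,"ry":0,"rz":0,"gripper":0}
    - {"tx":-2.9,"ty":-2.6,"tz":0,"rx":0,"ry":0,"rz":0,"gripper":0}
    - {"tx":-2.9,"ty":-2.6,"tz":0,"rx":0,"ry":0,"rz":0,"gripper":0}
    - {"tx":-2.9,"ty":-2.6,"tz":0,"rx":0,"ry":0,"rz":0,"gripper":0}
    - {"tx":-2.9,"ty":-2.6,"tz":0,"rx":0,"ry":0,"rz":0,"gripper":0}
    - {"tx":0,"ty":0,"tz":0,"rx":0,"ry":0,"rz":7.5,"gripper":0}
    - {"tx":0,"ty":0,"tz":0,"rx":0,"ry":0,"rz":7.5,"gripper":0}
    - {"tx":0,"ty":0,"tz":0,"rx":0,"ry":0,"rz":7.5,"gripper":0}

```text
clock: 15.75
eef_pos: [468.1, -53.8, 121.4]
tcp_rot: [-3.142, 0.0, 1.009]
contact_force: [-0.7, -0.4, 1.4]
opening: 0.499
```

Request:
move_arm:
  increments:
    - {"tx":0,"ty":0,"tz":0,"rx":0,"ry":0,"rz":7.5,"gripper":0}
    - {"tx":0,"ty":0,"tz":0,"rx":0,"ry":0,"rz":7.5,"gripper":0}
    - {"tx":0,"ty":0,"tz":0,"rx":0,"ry":0,"rz":7.5,"gripper":0}
    - {"tx":0,"ty":0,"tz":0,"rx":0,"ry":0,"rz":7.5,"gripper":0}
    - {"tx":0,"ty":0,"tz":0,"rx":0,"ry":0,"rz":7.5,"gripper":0}
    - {"tx":0,"ty":0,"tz":0,"rx":0,"ry":0,"rz":7.5,"gripper":0}
    - {"tx":0,"ty":0,"tz":0,"rx":0,"ry":0,"rz":7.5,"gripper":0}
    - {"tx":0,"ty":0,"tz":0,"rx":0,"ry":0,"rz":7.5,"gripper":0}
    - {"tx":0,"ty":0,"tz":0,"rx":0,"ry":0,"rz":7.5,"gripper":0}
    - {"tx":0,"ty":0,"tz":0,"rx":0,"ry":0,"rz":0,"gripper":0}

```text
clock: 16.75
eef_pos: [468.3, -53.5, 121.2]
tcp_rot: [3.141, 0.0, -0.165]
contact_force: [0.7, -0.8, -0.7]
opening: 0.498
```

```bash
python3 fr.py d;python3 -c "
from rig import r;print(r.sense()['tcp_rot'])"
```

```text
tcp rail -169.9 -120.3 121.2 [ 0.7 -0.8 -0.7]
scene 0.81 1456 (array([ -59.6, -113.5]), array([153.4, 100.3]), 89.38)
top 0.61 1817 (array([ -62.6, -115.4]), array([ 97.6, 150.8]), 0.9)
[ 3.14144675e+00  2.20125405e-04 -1.60215374e-01]
```

Request:
move_arm:
  increments:
    - {"tx":0,"ty":-0.5,"tz":3,"rx":0,"ry":0,"rz":0,"gripper":0}
    - {"tx":0,"ty":0,"tz":3,"rx":0,"ry":0,"rz":0,"gripper":0}
    - {"tx":0,"ty":0,"tz":3,"rx":0,"ry":0,"rz":0,"gripper":0}
    - {"tx":0,"ty":0,"tz":2,"rx":0,"ry":0,"rz":0,"gripper":0}
    - {"tx":0,"ty":0,"tz":0.9,"rx":0,"ry":0,"rz":0,"gripper":0}
    - {"tx":1,"ty":0,"tz":0,"rx":0,"ry":0,"rz":0,"gripper":0}
    - {"tx":1.5,"ty":0,"tz":0,"rx":0,"ry":0,"rz":0,"gripper":0}
    - {"tx":1,"ty":0,"tz":0,"rx":0,"ry":0,"rz":0,"gripper":0}
    - {"tx":0.5,"ty":0,"tz":0,"rx":0,"ry":0,"rz":0,"gripper":0}
    - {"tx":0.3,"ty":0,"tz":0,"rx":0,"ry":0,"rz":0,"gripper":0}
    - {"tx":0,"ty":0,"tz":0,"rx":0,"ry":0,"rz":0,"gripper":0}

```text
clock: 18.05
eef_pos: [512.0, -55.5, 2.6]
tcp_rot: [3.142, -0.0, -0.163]
contact_force: [-1.3, -0.9, 0.6]
opening: 0.501
```

Request:
move_arm:
  increments:
    - {"tx":0.2,"ty":0,"tz":0,"rx":0,"ry":0,"rz":0,"gripper":0}
    - {"tx":0.2,"ty":0,"tz":0,"rx":0,"ry":0,"rz":0,"gripper":0}
    - {"tx":0,"ty":0,"tz":0,"rx":0,"ry":0,"rz":0,"gripper":0}

```text
clock: 18.35
eef_pos: [515.6, -56.1, 2.3]
tcp_rot: [3.142, 0.0, -0.163]
contact_force: [0.0, 0.6, 0.4]
opening: 0.5
```

Request:
move_arm:
  increments:
    - {"tx":0.2,"ty":0,"tz":0.1,"rx":0,"ry":0,"rz":0,"gripper":0}
    - {"tx":0.1,"ty":0,"tz":0,"rx":0,"ry":0,"rz":0,"gripper":0}
    - {"tx":0,"ty":0,"tz":0,"rx":0,"ry":0,"rz":0,"gripper":0}

```text
clock: 18.65
eef_pos: [515.6, -56.1, 0.7]
tcp_rot: [3.141, 0.006, -0.163]
contact_force: [-7.4, 1.6, 5.8]
opening: 0.502
```

Request:
move_arm:
  increments:
    - {"tx":0.2,"ty":0,"tz":0,"rx":0,"ry":0,"rz":0,"gripper":0}
    - {"tx":0,"ty":0,"tz":0,"rx":0,"ry":0,"rz":0,"gripper":0}

```text
clock: 18.85
eef_pos: [515.6, -56.1, 0.5]
tcp_rot: [3.141, 0.01, -0.163]
contact_force: [-13.7, 2.8, 11.4]
opening: 0.504
```

Request:
move_arm:
  increments:
    - {"tx":-1,"ty":0,"tz":0,"rx":0,"ry":0,"rz":0,"gripper":0}
    - {"tx":-3,"ty":0,"tz":0,"rx":0,"ry":0,"rz":0,"gripper":0}
    - {"tx":-3,"ty":0,"tz":-2,"rx":0,"ry":0,"rz":0,"gripper":0}
    - {"tx":-2,"ty":0,"tz":-4,"rx":0,"ry":0,"rz":0,"gripper":0}
    - {"tx":0,"ty":0,"tz":-4,"rx":0,"ry":0,"rz":0,"gripper":0}
    - {"tx":0,"ty":4,"tz":-4,"rx":0,"ry":0,"rz":0,"gripper":0}
    - {"tx":0,"ty":4,"tz":-4,"rx":0,"ry":0,"rz":0,"gripper":0}
    - {"tx":0,"ty":4,"tz":-2,"rx":0,"ry":0,"rz":0,"gripper":0}
    - {"tx":0,"ty":0,"tz":0,"rx":0,"ry":0,"rz":0,"gripper":0}

```text
clock: 19.75
eef_pos: [415.4, -155.6, 195.3]
tcp_rot: [3.139, -0.007, -0.166]
contact_force: [-0.3, 0.3, -0.4]
opening: 0.502
```

```bash
python3 fr.py e; python3 - <<'E'
import cv2,numpy as np
a=cv2.imread("pics/scene_e.png")[120:260,170:350]; b=cv2.imread("pics/top_e.png")[130:250,150:390]
a=cv2.resize(a,(514,400)); b=cv2.resize(b,(800,400))
cv2.imwrite("pics/e1.png",cv2.resize(a,(770,600),interpolation=2)*1);cv2.imwrite("pics/e2.png",b)
E
```

```text
tcp rail -205.5 -229.6 195.3 [-0.3  0.3 -0.4]
scene 0.92 1399 (array([ -60.3, -112. ]), array([147.5,  97.8]), 89.68)
top 0.87 1910 (array([ -62.5, -115.8]), array([100.8, 150.6]), 0.16)
```

View pics/e1.png

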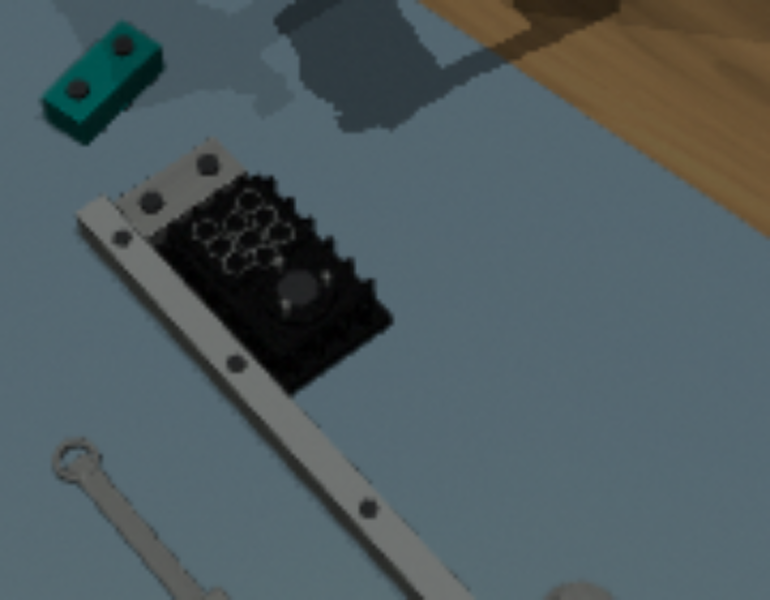

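View pics/e2.png

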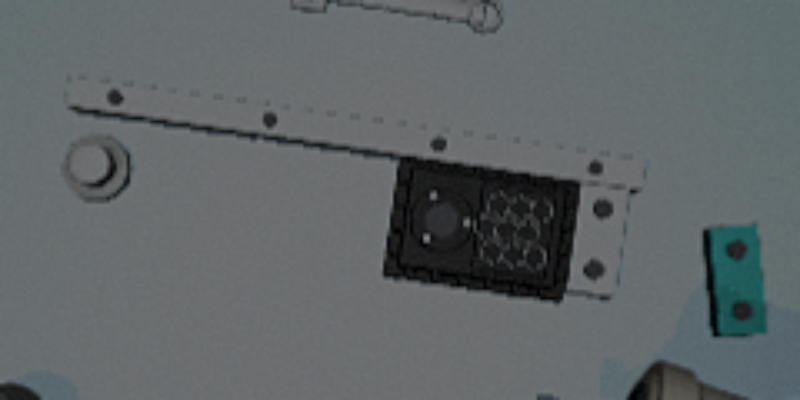

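Both views show the cover tight in the corner, in the top crop from px (395,165) to (575,295), flush with the rail and against the stop. The hub, wrench and turquoise block have not moved, and the arm is clear.

```bash
python3 -c "
from rig import r;print(r.sign_off())"
```

```text
the job is handed in; nothing more can be done
None
```

The cover is in the locating corner: its long side is flat against the rail and its end is against the grey stop block. I handed the job in at about 20 s of the 45 s allowed.

**What I did:** with the fingers half open, I pushed the near long side until it squared up to the rail. I then pushed the far end along the rail into the stop, and finished with a check push toward the rail. The highest force I saw was about 32 N, at the stop. On the check push the cover did not move, at about 14 N.

**Last checks:**
- **Top camera:** in the rail's axes the cover's centre is at (-62.5, -115.8) mm, where (-62.5, -115) is a perfect fit. It is turned 0.16° from the rail.
- **Scene camera:** it reads (-60.3, -112.0) mm and 0.3°. The two cameras differ by 2–4 mm; calibration (good to about 2 mm) and a partly hidden outline likely explain that.
- **Pictures:** no gap shows at the rail or the stop. The hub, the wrench and the turquoise look-alike stand where they were. The tin and bin were mostly outside the last crops, but no move went near them.
- **Arm:** it ended clear, about 195 mm above the bench, touching nothing.

**One hitch:** at first contact the fingertips were a little too high against the flange. I backed off, lowered them and carried on.

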